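Clear a blocked vacuum extension tube

TASK

The vacuum's short extension tube is blocked by a rubber foot jammed inside it. Slide the dustpan's tray under the tube's plain far end and shut the rack's clip down over the tube; then push the wooden rod in at the wide socket end until the rubber foot drops out of the far end into the dustpan. Draw the rod out again and lay it back in its cradle, leaving the tube clipped in its rack with the foot in the dustpan, and do not disturb the hanger, the polish tin or the crevice nozzle.

Things in the scene. Friction and masses are not known exactly. Their poses are not given: they have to be found in the camera images.
- rack: Grey plastic tube rack, fixed. Origin: on the counter under the tube's axis. x runs along the tube from socket end to far end, z up, y to the clip's hinge (robot's side). Foot plate 125 x 74 x 8 mm, from x = -75 to +50 mm; plain saddle at x = -56 to -34 mm, clip's saddle at x = 9 to 35 mm, both 51 mm wide; they hold the tube's axis 75 mm above the counter
- clip (a joint): Clip's hinged upper jaw, at rack x = 22 mm: 0 = shut over the tube, grows as it opens (rad), 1.57 = standing straight up, stop at 2.0; starts at 1.35 to 1.9. Stiff hinge (0.12 N m of friction): it stays where it is left, about 2 N on the tab moves it. Half-round strap 24 mm wide along the tube, outer radius 25.5 mm about the tube's axis when shut, with a flat tab beyond
- clip_tab (a point): Middle of the outer face of the clip's tab (24 mm along the tube x 20 mm, 5 mm thick), 61.5 mm from the hinge line and 8.5 mm to the outer side of the jaw's plane. Shut, that face is level, looks up, and this point is 83.5 mm above the counter at rack y = -34 mm, across the tube from the hinge; open, the face looks to the robot
- clip_hinge (a point): Point on the clip's hinge line, fixed: 75 mm above the counter, at the rack's x = 22, y = 27.5 mm. The line runs along the rack's x. To shut it, the tab turns from above the hinge over the tube towards the rack's -y and down
- tube: Vacuum extension tube, clear plastic with a grey socket, lying loose in the saddles. 220 mm long, 38 mm outside, straight bore 33 mm right through, 180 g. Origin: middle of its axis; x along it from socket to far end. The socket (x = -110 to -60 mm) is 46 mm across; its shoulder stops against the plain saddle and takes the push
- tube_mouth (a point): Centre of the opening at the socket end (tube x = -110 mm): the rod goes in here
- tube_end (a point): Centre of the opening at the plain far end (tube x = +110 mm): the foot must come out here
- foot: Black rubber pole foot jammed in the bore, a 29 mm cylinder 30 mm long with two springy flanks, axis along its x; origin at its centre; about 30 g. At the start its centre is 5 to 60 mm past the tube's middle towards the far end. Takes about 4 to 6 N to push along; free once its flanks are out of the bore
- rod: Plain wooden rod, 20 mm diameter, 310 mm long, both ends chamfered and alike, 55 to 85 g. Origin at its middle on its axis; x along the rod. Starts lying in its cradle, axis 45 mm above the counter
- cradle: Grey plastic cradle for the rod, fixed to the counter. Origin: centre of its underside; x along the rod. Foot 190 x 60 x 8 mm; two V-notched uprights, 12 mm thick, at x = -80 and +80 mm, their tips 52 mm high and 42 mm apart inside, which hold the rod with its axis 45 mm above the counter
- dustpan: Slate-grey dustpan lying flat on the counter, loose, 180 to 360 g. Origin: centre of the tray's underside; tray 160 (x) x 200 (y) mm, floor 4 mm; open lip at x = -80 mm, back wall 40 mm and side walls 39 mm high, 22 mm near the lip; handle straight out behind, to +x. At the start it stands off beyond the tube's far end, lip roughly towards the rack
- pan_handle (a point): Middle of the dustpan's handle, at x = 140 mm, 30 mm above the counter: a bar 24 mm wide (y), 20 mm thick, running along the pan's x from 80 to 198 mm, 20 mm clear of the counter underneath
- hanger: Bystander: wire clothes hanger lying flat on the counter, 410 x 170 mm, 6 mm thick
- polish_tin: Bystander: flat round metal shoe-polish tin, 79 mm diameter, 31 mm tall
- nozzle: Bystander: dark crevice nozzle lying on the counter, 200 x 36 mm, 36 mm high
There are look-alikes about, which are no part of the job. Leave any purple or red look-alike of the tube alone.

How it is judged:
By the outcome, as a careful person would: the job done as asked, in the order asked, and still so for the second after the job is handed in, with the robot touching nothing.
It also fails if it takes over 72 s, if anything falls off the work surface, if the arm or the gripper's body presses on something with over 40 N, if the wrist force passes 120 N, or if a joint passes its speed limit or range.

ROBOT

A 6-joint arm with a two-finger parallel gripper is mounted at the origin on the work surface. World frame = base frame: x ahead of the robot, y to its left, z up, the work surface at z = 0. Lengths are in m, angles in rad, forces in N, time in s.
With the tool pointing down it reaches from about 0.275 to 0.975 m from the base axis. Payload 8.4 kg.
Tool frame: the origin (TCP) lies on the centre line of the jaws, within the pads' length; the fingertips stand 22 mm ahead of it and the grasp point (between the pads) lies 3 mm ahead of it; z points along the fingers, y is the line along which they close (so a half turn about z gives the same grasp; the last joint's range is limited). The gripper opens to 92 mm and grips with 3 to 60 N. Pads are 20 mm wide; open, the fingers measure 128 mm over their backs; the gripper's body (75 mm by 189 mm) begins 69 mm behind the grasp point.
Start: joints at [-1.237, 0.353, 1.633, -0, 1.155, -0.002], TCP at [0.206, -0.59, 0.237] pointing down, gripper open.
Joint ranges: [-2.63, 2.63], [-0.92, 2.1], [0.06, 2.66], [-1.3, 4.44], [0, 2.69], [-3.02, 3.02]. Speed limits (rad/s): [2.22, 2.22, 2.79, 3.14, 3.14, 3.14].

INTERFACE

Orientations are given as a unit quaternion [w, x, y, z].
In Python, from bench import bot gives the robot as it stands.
- The arm moves only by the shell command python3 -m pendant 'ROWS' [OPENING] [FORCE]. ROWS is JSON, a list of rows, each a list of 6 numbers: the shift along the tool's x, y, z in mm, then the turn, a rotation vector about the tool's x, y, z in degrees. In form: [[tx, ty, tz, wx, wy, wz], ...]. A call has 1 to 12 rows; each row is the pose to reach, as a shift and turn from the pose commanded when the call began, along the tool's axes at that moment; what a row does not reach only later rows make up. A row lasts 1/10 s, in which the tool goes at most 50 mm and 8.59 degrees, less where a joint would pass 70% of its speed; a pose out of reach is approached as far as the arm can. A call with a gripper value outside its range is refused whole. OPENING is the finger opening in mm, from 0 to 91.9, set as the call begins (- or left out, the last holds). The fingers move at their own pace and stop on an object; FORCE is the grip in N (left out, the last holds). Time passes only in rows, so rows that repeat a pose let the fingers close. It gives the time, the measured TCP pose, the force, the opening and the grip force at its end, in the units of the state.
- bot.observe(): the state, without advancing time (a new reading comes with each control period).
- bot.snapshot(name): name is "side" or "top" or "wrist"; returns (picture, depth): 480x640x3 uint8, blue, green, red; 480x640 float32, m along the optical axis (not along the pixel's ray), 0 where there is no reading.
- bot.get_calibration(name): a dict with "fx", "fy", "cx", "cy" (pixels), "cam_to_world" (4x4, takes a point from camera to world coordinates). Camera axes: x right, y down, z forward; pixel columns grow to the right and rows downward; lengths in m; the calibration is good to about 2 mm. A picture is of the moment at which its call begins: read the wrist's pose just before it. get_calibration takes no time and is no camera call; for the wrist camera it gives the pose at the moment of the call.
- bot.close_job(): hands the job in; it is judged then, once.
The state is a dict: "time": time; "q": joint angles; "joint_vel": joint speeds; "tau": joint torques, N m; "tcp_pos": TCP position; "ee_rot": TCP orientation; "force": force on the tool from outside, world axes, zero at the start; "wrist_torque": the same for the moment, N m; "finger_gap": opening from 0.0 (shut) to 1.0 (fully open); "grasp_force": force on a finger pad.
Only numpy, scipy, OpenCV 4.12 (cv2) and the standard library are available. Lean on these libraries where they do the work, as an engineer would, in place of code of your own. Each camera call takes 0.05 s, during which the arm holds its last target. There are 200 camera calls.

## Working session

There is one attempt and no reset: what is moved stays moved. The work goes in short steps, Python scripts to look and compute and a shell command to move; the robot and the scene stay as the last step left them, time stands still between calls to the robot, and variables do not carry over. Pictures are saved under pics/ and viewed, at most 10 in all, crops included, and the job is handed in when it is done.

```bash
ls; mkdir -p pics; cat > h.py <<'E'
import numpy as np,cv2
from bench import bot
from scipy.spatial.transform import Rotation as R
def ray(cal,u,v):
    T=np.array(cal["cam_to_world"]);d=np.array([(u-cal["cx"])/cal["fx"],(v-cal["cy"])/cal["fy"],1.])
    return T[:3,3],T[:3,:3]@d
def onz(cal,u,v,z):
    o,d=ray(cal,u,v);return o+d*(z-o[2])/d[2]
def cloud(cal,dep):
    v,u=np.indices(dep.shape);T=np.array(cal["cam_to_world"])
    p=np.stack([(u-cal["cx"])/cal["fx"]*dep,(v-cal["cy"])/cal["fy"]*dep,dep],-1)
    return p@T[:3,:3].T+T[:3,3]
def tool(): 
    s=bot.observe();q=s["ee_rot"];return np.array(s["tcp_pos"]),R.from_quat([q[1],q[2],q[3],q[0]])
def shift(target):
    p,r=tool();return np.round(r.inv().apply(np.array(target)-p)*1000,1)
E
python3 - <<'E'
from h import *
s=bot.observe();print(s)
for n in("top","side"):
    c=bot.get_calibration(n);im,d=bot.snapshot(n);cv2.imwrite(f"pics/{n}0.png",im);np.savez(f"{n}0.npz",im=im,d=d,**{k:np.array(v) for k,v in c.items()});print(n,c)
E
```

```text
pics
{'time': 0.0, 'q': array([-1.23740273e+00,  3.53642170e-01,  1.63411368e+00, -1.05603206e-07,
        1.15519779e+00, -2.40747280e-03]), 'joint_vel': array([0.0005061 , 0.00166154, 0.00121532, 0.00031714, 0.00053764,
       0.00053225]), 'tau': array([-7.74041064e-05, -5.93837965e+01, -3.34219050e+01,  6.98120613e-02,
        2.33212172e-02, -1.19405354e-04]), 'tcp_pos': array([ 0.20579996, -0.58966265,  0.23587616]), 'ee_rot': array([-6.71184009e-04,  9.85937555e-01,  1.67112760e-01, -1.12150543e-04]), 'force': array([-0.07801986,  0.03634568,  0.19963893]), 'wrist_torque': array([ 0.03161386,  0.0241654 , -0.0182103 ]), 'grasp_force': 0.0, 'finger_gap': 1.0007073015829926}
top {'fx': 472.7087649087087, 'fy': 472.7087649087087, 'cx': 316.0134621061595, 'cy': 236.24801532537714, 'cam_to_world': array([[-0.00561364, -0.98675245,  0.16213599,  0.29953952],
       [-0.99984806,  0.00286285, -0.01719463,  0.05748213],
       [ 0.01650267, -0.16220788, -0.9866186 ,  1.19023585],
       [ 0.        ,  0.        ,  0.        ,  1.        ]])}
side {'fx': 559.450297602373, 'fy': 559.450297602373, 'cx': 316.40984211995135, 'cy': 244.0569288510633, 'cam_to_world': array([[-0.83661419, -0.37649952,  0.3979005 , -0.12063006],
       [-0.54754165,  0.55276177, -0.62821379,  0.98645922],
       [ 0.016578  , -0.74343967, -0.66859751,  1.06561751],
       [ 0.        ,  0.        ,  0.        ,  1.        ]])}
```

View pics/top0.png

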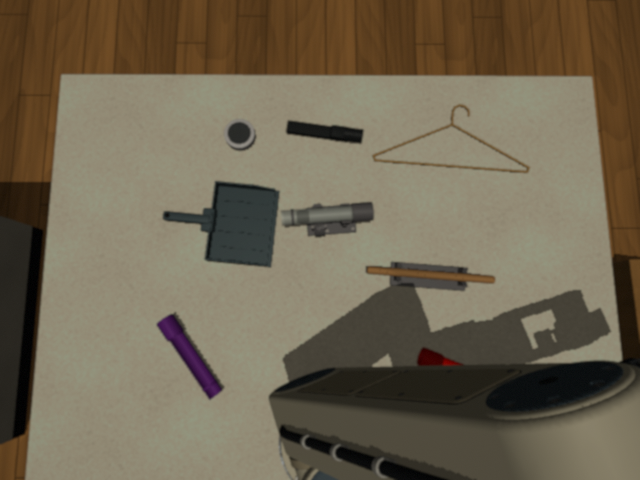

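View pics/side0.png

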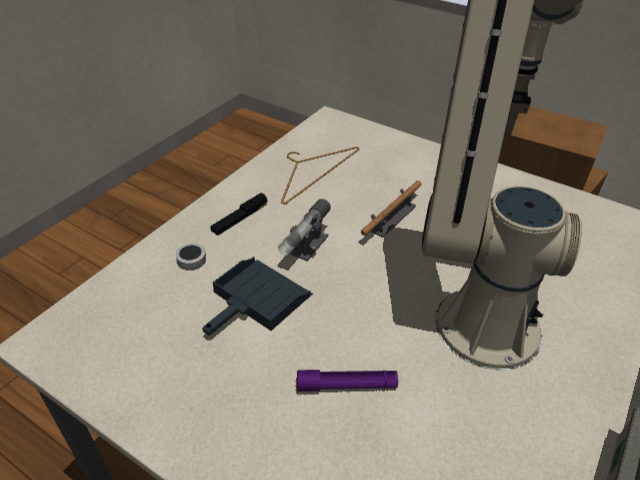

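The pictures show the tube (grey and clear) with its socket at top px (362,211) and its far end at (285,217). The dustpan is at (240,225) with its handle at (185,217), and the rod is in its cradle at (430,275). Things that could be taken for the tube are purple (190,355), red (440,358) and the dark nozzle (325,131). I choose the grey and clear one in the rack at (328,215). Next I'll check it in a crop and measure.

```bash
cat > m.py <<'E'
from h import *
def load(n):
    f=np.load(n+".npz");return f["im"],f["d"],{k:f[k] for k in("fx","fy","cx","cy","cam_to_world")}
def rect(P):
    (c,s,a)=cv2.minAreaRect((P[:,:2]*1000).astype(np.float32));return np.round(c,1),np.round(s,1),round(a,1)
E
python3 - <<'E'
from m import *
t,s=load("top0"),load("side0")
a=cv2.resize(t[0][165:305,155:505],None,fx=2.2,fy=2.2,interpolation=cv2.INTER_CUBIC)
b=cv2.resize(s[0][170:345,190:450],None,fx=1.6,fy=1.6,interpolation=cv2.INTER_CUBIC)
W=np.zeros((a.shape[0]+b.shape[0],780,3),np.uint8);W[:a.shape[0],:a.shape[1]]=a[:,:780];W[a.shape[0]:,:b.shape[1]]=b
cv2.imwrite("pics/crop0.png",W);print(W.shape)
for nm,(im,d,c) in(("top",t),("side",s)):
    P=cloud(c,d);ok=d>0;hsv=cv2.cvtColor(im,cv2.COLOR_BGR2HSV)
    if nm=="top":
        box=lambda u0,v0,u1,v1:(slice(v0,v1),slice(u0,u1))
        def pts(b,m):return P[b][(m&ok)[b]]
        tb=pts(box(60,300,200,430),P[...,2]<.02);print("table z",np.median(tb[:,2]))
        Z=P[...,2]
        for n,b,zl,zh in(("pan",box(155,175,282,275),.01,.06),("handle",box(158,205,203,230),.015,.06),("rod",box(355,255,505,295),.035,.08),("tube",box(275,190,380,245),.07,.2),("tubehi",box(275,190,380,245),.105,.2),("plate",box(275,190,380,245),.003,.03),("cradle",box(380,255,475,295),.004,.03)):
            q=pts(b,(Z>zl)&(Z<zh));print(n,len(q),rect(q) if len(q)>4 else"",np.round(np.percentile(q[:,2],[5,50,95]),3) if len(q) else"")
    else:
        Z=P[...,2];m=ok&(P[...,0]>.35)&(P[...,0]<.65)&(P[...,1]>-.15)&(P[...,1]<.2)&(Z>.07)
        q=P[m];print("side tube",len(q),rect(q));q=q[q[:,2]>.102];print(np.round(q[:12],3),len(q))
E
```

```text
(588, 780, 3)
table z 0.0006578003934580856
pan 1354 (array([530.1, 283.7]), array([268.8, 200.6]), 84.1) [0.012 0.037 0.043]
handle 404 (array([538.2, 365.5]), array([104.1,  36.2]), 75.6) [0.034 0.04  0.044]
rod 1168 (array([ 391.6, -240.7]), array([310.1,  48.6]), 84.9) [0.045 0.053 0.057]
tube 1765 (array([521.7,  10.4]), array([ 84.7, 219.9]), 2.8) [0.077 0.092 0.119]
tubehi 122 (array([489.9,  29.7]), array([23.6, 23.5]), 1.1) [0.109 0.124 0.146]
plate 893 (array([545. ,   7.6]), array([268.9, 141.9]), 89.9) [0.003 0.005 0.012]
cradle 1122 (array([ 396.3, -242.9]), array([241.1,  98.4]), 89.7) [0.005 0.008 0.012]
side tube 1013 (array([523.8,  12. ]), array([ 83.9, 224.9]), 10.9)
[[ 0.536 -0.059  0.103]
 [ 0.492  0.024  0.146]
 [ 0.493  0.027  0.144]
 [ 0.491  0.026  0.144]
 [ 0.491  0.022  0.141]
 [ 0.493  0.033  0.145]
 [ 0.491  0.031  0.144]
 [ 0.49   0.028  0.142]
 [ 0.485  0.03   0.146]
 [ 0.493  0.037  0.143]
 [ 0.491  0.036  0.144]
 [ 0.489  0.033  0.143]] 109
```

View pics/crop0.png

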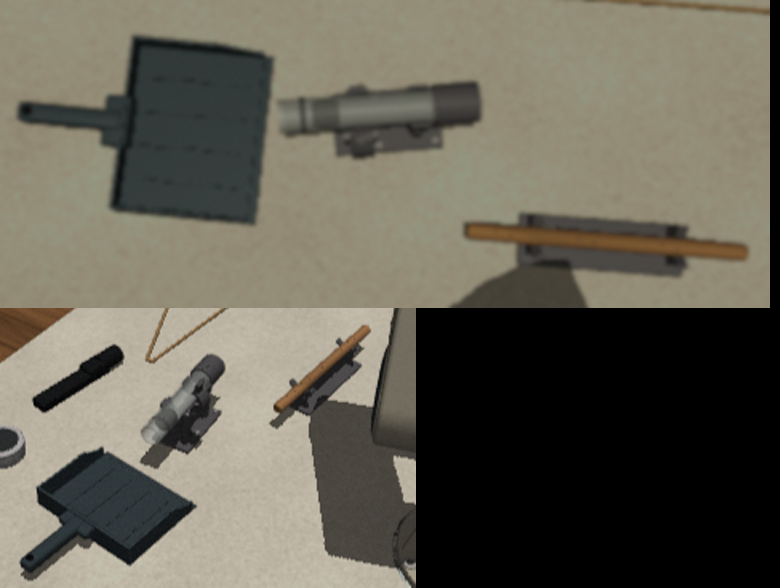

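The crop confirms the grey and clear tube in the rack, with the socket on the right and the clip standing open at crop (355,145). The dark band at crop (320,112) is the jammed foot. Next come the axes.

```bash
python3 - <<'E'
from m import *
im,d,c=load("top0");P=cloud(c,d);Z=P[...,2];hsv=cv2.cvtColor(im,cv2.COLOR_BGR2HSV)
def fit(q):
    v=cv2.fitLine((q[:,:2]*1000).astype(np.float32),cv2.DIST_HUBER,0,.01,.01).ravel();dr=v[:2]*np.sign(v[1])
    s=(q[:,:2]*1000-v[2:])@dr;return np.round(dr,4),np.degrees(np.arctan2(dr[1],dr[0])).round(2),np.round(v[2:]+dr*s.min(),1),np.round(v[2:]+dr*s.max(),1)
def sub(u0,v0,u1,v1,m):
    M=np.zeros(d.shape,bool);M[v0:v1,u0:u1]=1;return P[M&m&(d>0)]
orange=(hsv[...,1]>110)&(hsv[...,0]<22)
r=sub(355,255,505,295,orange&(Z>.046));print("rod",fit(r),np.percentile(r[:,2],[50,95]))
print("rodcol",np.unique(hsv[272:278,420:440,1])[[0,-1]])
for lo in(.085,.09):
    t=sub(275,190,380,232,(Z>lo)&(Z<.103));print("tube",lo,fit(t),np.percentile(t[:,2],[5,50,95]))
t=sub(275,190,348,232,(Z>.088)&(Z<.098));print("thin part",fit(t))
h=sub(160,205,203,230,(Z>.034)&(Z<.05));print("handle",fit(h),np.percentile(h[:,2],50))
dark=((im.max(2)<85)&(np.arange(480)[:,None]>175)&(np.arange(480)[:,None]<275)&(np.arange(640)<282)&(np.arange(640)>160)).astype(np.uint8)
cn=max(cv2.findContours(dark,0,1)[0],key=cv2.contourArea);print(cv2.approxPolyDP(cn,4,True)[:,0].tolist())
for u,v in((278,189),(271,266)):print("lip corner",onz(c,u,v,.022)[:2].round(4),onz(c,u,v,.002)[:2].round(4))
k=sub(275,190,380,245,Z>.105);print("clip",k.mean(0).round(4),k.min(0).round(4),k.max(0).round(4))
E
```

```text
rod (array([0.0835, 0.9965], dtype=float32), np.float32(85.21), array([ 379.2, -391.1]), array([404.7, -86.8])) [0.0537975  0.05762971]
rodcol [118 158]
tube 0.085 (array([-0.0734,  0.9973], dtype=float32), np.float32(94.21), array([542., -99.]), array([525.8, 120.5])) [0.08649795 0.0925207  0.098245  ]
tube 0.09 (array([-0.0691,  0.9976], dtype=float32), np.float32(93.96), array([542.6, -98.9]), array([527.4, 120.6])) [0.09041737 0.09382533 0.09871695]
thin part (array([-0.0725,  0.9974], dtype=float32), np.float32(94.16), array([537.9, -36.1]), array([526.5, 120.5]))
handle (array([0.1231, 0.9924], dtype=float32), np.float32(82.93), array([530.8, 316.3]), array([543.4, 417.5])) 0.03995055173148754
[[164, 212], [166, 220], [199, 223], [208, 232], [207, 260], [270, 265], [278, 197], [274, 189], [215, 182], [212, 207], [201, 215]]
lip corner [0.6136 0.1331] [0.619  0.1344]
lip corner [0.4172 0.149 ] [0.4192 0.1505]
clip [0.4885 0.0297 0.127 ] [0.478  0.0178 0.1054] [0.5015 0.0414 0.1488]
```

```bash
cat >> h.py <<'E'
def go(xyz,heading,rounded=1):
    """tool pointing down, tool x heading (deg) in the world -> row"""
    p,r=tool();h=np.radians(heading)
    T=R.from_matrix(np.array([[np.cos(h),np.sin(h),0],[np.sin(h),-np.cos(h),0],[0,0,-1]]).T)
    return np.r_[r.inv().apply(np.array(xyz)-p)*1000,np.degrees((r.inv()*T).as_rotvec())].round(rounded).tolist()
E
python3 -c "
from h import *
print(go([.5377,.360,.20],84.3))"
```

```text
[626.3, -787.3, 36.9, -0.1, -0.0, -65.1]
```

```bash
python3 -m pendant '[[626,-787,37,0,0,-65],[626,-787,37,0,0,-65],[626,-787,37,0,0,-65],[626,-787,37,0,0,-65],[626,-787,37,0,0,-65],[626,-787,37,0,0,-65],[626,-787,37,0,0,-65],[626,-787,37,0,0,-65],[626,-787,37,0,0,-65],[626,-787,37,0,0,-65],[626,-787,37,0,0,-65],[626,-787,37,0,0,-65]]' 70; python3 -c "
from h import *
print(go([.5377,.360,.20],84.3))"
```

```text
time: 1.3
tcp_pos: [0.4039, -0.022, 0.2146]
ee_rot: [0.0, 0.742, 0.671, 0.0]
force: [1.0, -0.1, -0.2]
finger_gap: 0.76
grasp_force: 0.0
[393.5, 94.8, 14.6, 0.0, 0.0, -0.1]
```

```bash
python3 -m pendant '[[394,95,15,0,0,0],[394,95,15,0,0,0],[394,95,15,0,0,0],[394,95,15,0,0,0],[394,95,15,0,0,0],[394,95,15,0,0,0],[394,95,15,0,0,0],[394,95,15,0,0,0],[394,95,15,0,0,0],[394,95,15,0,0,0]]'; python3 - <<'E'
from h import *
print(go([.5377,.360,.20],84.3))
c=bot.get_calibration("wrist");im,d=bot.snapshot("wrist");cv2.imwrite("pics/w1.png",im)
P=cloud(c,d);Z=P[...,2];m=(Z>.034)&(Z<.047)&(d>0)&(P[...,1]>.28)&(abs(P[...,0]-.54)<.06)&(P[...,1]<.44)
q=P[m];print(len(q))
v=cv2.fitLine((q[:,:2]*1000).astype(np.float32),cv2.DIST_HUBER,0,.01,.01).ravel();print(v,q.max(0),q.min(0))
E
```

```text
time: 2.3
tcp_pos: [0.5374, 0.3593, 0.1985]
ee_rot: [-0.0, 0.741, 0.671, -0.001]
force: [-0.5, 0.0, -0.0]
finger_gap: 0.759
grasp_force: 0.0
[0.8, 0.2, -1.5, -0.1, 0.1, 0.0]
6372
[8.8767797e-02 9.9605232e-01 5.3868164e+02 3.5654541e+02] [0.59476125 0.4185748  0.04314001] [0.4801443  0.29071239 0.03401199]
```

View pics/w1.png

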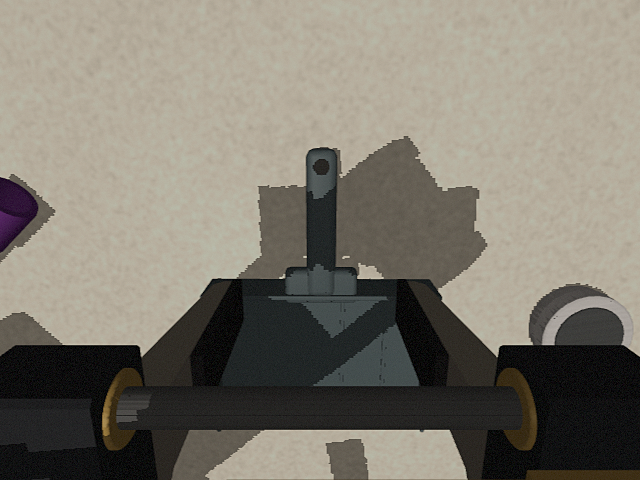

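The wrist view shows the handle centred, from (321,150) to (321,270) and aligned with the jaws. I'll descend and grip.

```bash
python3 -m pendant '[[1,-1,50,0,0,0],[1,-1,100,0,0,0],[1,-1,135,0,0,0],[1,-1,155,0,0,0],[1,-1,164,0,0,0],[1,-1,164,0,0,0]]' && python3 -m pendant '[[0,0,0,0,0,0],[0,0,0,0,0,0],[0,0,0,0,0,0],[0,0,0,0,0,0],[0,0,0,0,0,0],[0,0,0,0,0,0]]' 10 30; python3 -c "
from h import *
print(go([.5139,.2875,.0335],94.1))"
```

```text
time: 2.95
tcp_pos: [0.5363, 0.3579, 0.035]
ee_rot: [-0.0, 0.742, 0.67, -0.001]
force: [-0.4, 0.0, -0.4]
finger_gap: 0.763
grasp_force: 0.0
time: 3.55
tcp_pos: [0.5371, 0.3597, 0.0358]
ee_rot: [0.0, 0.742, 0.671, 0.0]
force: [1.6, 0.2, 0.3]
finger_gap: 0.263
grasp_force: 1.1
[-74.1, -15.8, 2.2, 0.0, -0.0, -9.9]
```

```bash
python3 -m pendant '[[0,0,0,0,0,0],[0,0,0,0,0,0],[-5,0,0,0,0,-2],[-12,-2,0,0,0,-4],[-22,-4,0,0,0,-6],[-32,-6,0,0,0,-8],[-42,-9,0,0,0,-10],[-52,-11,0,0,0,-10],[-61,-13,0,0,0,-10],[-69,-15,0,0,0,-10],[-74,-16,0,0,0,-10],[-74,-16,0,0,0,-10]]' 10 30; python3 - <<'E'
from h import *
print(go([.5139,.2875,.0335],94.1))
c=bot.get_calibration("top");im,d=bot.snapshot("top");cv2.imwrite("pics/t1.png",cv2.resize(im[150:300,150:420],None,fx=2.5,fy=2.5));np.savez("top1.npz",im=im,d=d,**c)
E
```

```text
time: 4.75
tcp_pos: [0.5133, 0.2866, 0.0355]
ee_rot: [0.0, 0.681, 0.733, -0.0]
force: [0.9, -1.3, 1.8]
finger_gap: 0.257
grasp_force: 30.0
[0.9, 0.7, 2.0, -0.0, 0.0, 0.1]
```

View pics/t1.png

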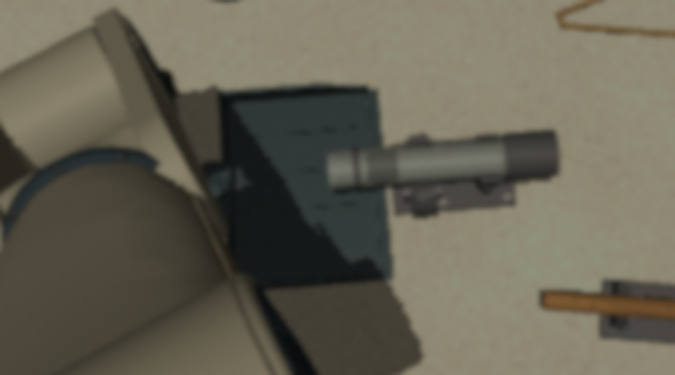

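The crop shows the pan's lip at (388,270–370), close to the rack plate's end, and the tube end well over the tray. I'll release it and go to the robot's side of the clip.

```bash
python3 -m pendant '[[0,0,0,0,0,0],[0,0,0,0,0,0],[0,0,0,0,0,0],[0,0,-30,0,0,0],[0,0,-80,0,0,0],[0,0,-130,0,0,0],[0,0,-165,0,0,0],[0,0,-165,0,0,0]]' 60 30; python3 -c "
from h import *
print(go([.4355,.0254,.20],4.16))"
```

```text
time: 5.6
tcp_pos: [0.5161, 0.2891, 0.206]
ee_rot: [0.001, 0.68, 0.733, 0.004]
force: [1.2, 0.0, 0.3]
finger_gap: 0.653
grasp_force: 0.0
[-257.1, -100.0, 4.2, 0.2, -0.5, 90.1]
```

```bash
python3 -m pendant '[[-257,-100,4,0,0,90],[-257,-100,4,0,0,90],[-257,-100,4,0,0,90],[-257,-100,4,0,0,90],[-257,-100,4,0,0,90],[-257,-100,4,0,0,90],[-257,-100,4,0,0,90],[-257,-100,4,0,0,90],[-257,-100,4,0,0,90],[-257,-100,4,0,0,90],[-257,-100,4,0,0,90],[-257,-100,4,0,0,90]]' 0 20; python3 - <<'E'
from h import *
print(go([.4355,.0254,.147],4.16))
c=bot.get_calibration("top");im,d=bot.snapshot("top");np.savez("top2.npz",im=im,d=d,**c)
cv2.imwrite("pics/t2.png",cv2.resize(im[140:300,140:420],None,fx=2.5,fy=2.5))
E
```

```text
time: 6.8
tcp_pos: [0.4322, 0.0238, 0.1956]
ee_rot: [-0.0, 0.999, 0.037, -0.001]
force: [-0.2, 0.5, -0.8]
finger_gap: 0.007
grasp_force: 0.0
[3.5, -1.3, 48.6, -0.0, 0.1, 0.0]
```

View pics/t2.png

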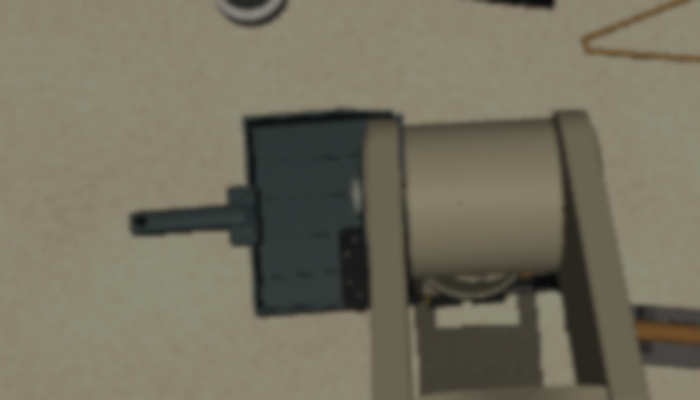

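The pan is lying straight, with its lip at (400,115–300). The arm hides the clip. Next I'll descend beside the clip.

```bash
python3 -m pendant '[[2,-1,25,0,0,0],[3,-1,48,0,0,0],[3,-1,48,0,0,0],[3,-1,48,0,0,0]]'; python3 -c "
from h import *
print(go([.4355,.0254,.147],4.16))"
```

```text
time: 7.25
tcp_pos: [0.4354, 0.025, 0.1484]
ee_rot: [0.0, 0.999, 0.038, -0.001]
force: [-0.1, 0.0, 0.2]
finger_gap: 0.003
grasp_force: 0.0
[0.2, -0.4, 1.4, -0.0, 0.1, 0.2]
```

```bash
python3 -m pendant '[[20,0,-1,0,0,0],[35,0,-1,0,0,0],[52,0,-6,0,0,0],[64,0,-9,0,0,0],[75,0,-10,0,0,0],[84,0,-7,0,0,0],[92,0,-3,0,0,0],[98,0,1,0,0,0],[102,0,5,0,0,0],[109,0,8,0,0,0],[116,0,11,0,0,0],[121,0,16,0,0,0]]' && python3 -m pendant '[[5,0,6,0,0,0],[9,0,12,0,0,0],[13,0,18,0,0,0],[15,0,23,0,0,0],[16,0,25,0,0,0],[16,0,25,0,0,0]]'; python3 -c "
from h import *
print(tool()[0])"
```

```text
time: 8.45
tcp_pos: [0.5568, 0.034, 0.1321]
ee_rot: [0.0, 0.999, 0.037, -0.0]
force: [-2.2, 0.8, 0.6]
finger_gap: 0.007
grasp_force: 0.9
time: 9.05
tcp_pos: [0.5724, 0.0352, 0.1072]
ee_rot: [-0.0, 0.999, 0.037, -0.0]
force: [-0.0, 0.1, 0.6]
finger_gap: 0.003
grasp_force: 0.0
[0.57242878 0.03515357 0.10716342]
```

```bash
python3 -m pendant '[[0,0,1,0,0,0],[0,0,2,0,0,0],[0,0,3,0,0,0],[0,0,3,0,0,0]]'; python3 - <<'E'
from h import *
c=bot.get_calibration("side");im,d=bot.snapshot("side");cv2.imwrite("pics/s3.png",cv2.resize(im[170:350,180:420],None,fx=3,fy=3))
E
```

```text
time: 9.45
tcp_pos: [0.5728, 0.0352, 0.1054]
ee_rot: [-0.0, 0.999, 0.037, 0.001]
force: [-1.8, -0.2, 7.6]
finger_gap: 0.005
grasp_force: 3.9
```

View pics/s3.png

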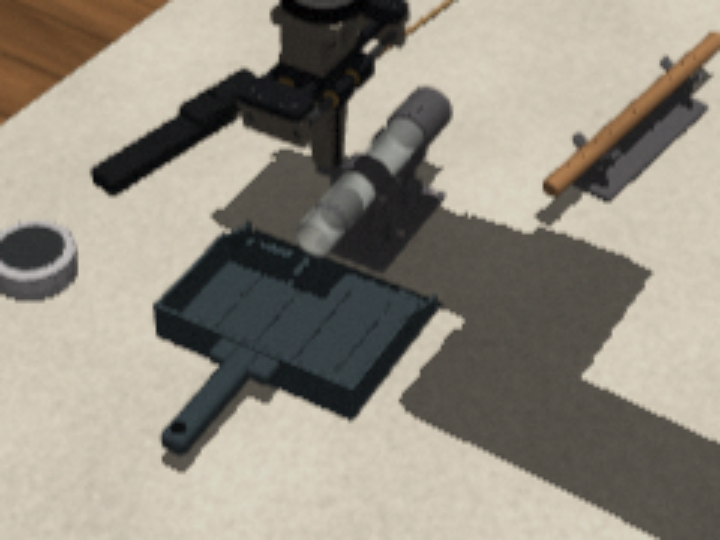

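The side view shows the strap over the tube at (375,165), and the tip height agrees with the clip being shut. I'll lift away and go to the rod's rear end.

```bash
python3 -m pendant '[[0,0,-40,0,0,0],[0,0,-85,0,0,0],[0,0,-95,0,0,0]]'; python3 -c "
from h import *
print(go([.3824,-.3536,.17],85.2))"
```

```text
time: 9.8
tcp_pos: [0.5748, 0.0353, 0.2043]
ee_rot: [-0.0, 0.999, 0.037, 0.004]
force: [0.6, -0.6, 1.0]
finger_gap: 0.006
grasp_force: 0.0
[-220.9, 373.6, 32.8, 0.3, -0.3, -81.0]
```

```bash
python3 -m pendant '[[-221,374,15,0,0,-81],[-221,374,15,0,0,-81],[-221,374,15,0,0,-81],[-221,374,15,0,0,-81],[-221,374,15,0,0,-81],[-221,374,15,0,0,-81],[-221,374,15,0,0,-81],[-221,374,15,0,0,-81],[-221,374,33,0,0,-81],[-221,374,33,0,0,-81],[-221,374,33,0,0,-81],[-221,374,33,0,0,-81]]' 60 40; python3 - <<'E'
from h import *
p,r=tool();c=bot.get_calibration("wrist");im,d=bot.snapshot("wrist");ct=bot.get_calibration("top");it,dt=bot.snapshot("top");np.savez("top3.npz",im=it,d=dt,**ct)
for n,(c,im,d) in dict(w=(c,im,d),t=(ct,it,dt)).items():
    P=cloud(c,d);hsv=cv2.cvtColor(im,cv2.COLOR_BGR2HSV)
    m=(hsv[...,1]>100)&(hsv[...,0]<22)&(P[...,2]>.046)&(P[...,2]<.065)&(d>0)&(abs(P[...,0]-.39)<.05)&(P[...,1]<-.05);q=P[m]*1000
    v=cv2.fitLine(q[:,:2].astype(np.float32),cv2.DIST_HUBER,0,.01,.01).ravel();dr=v[:2]*np.sign(v[1]);s=(q[:,:2]-v[2:])@dr
    print(n,len(q),dr,v[2:]+dr*s.min(),v[2:]+dr*s.max(),np.percentile(q[:,2],[50,98]))
print(p,go([.3824,-.3536,.048],85.2))
E
```

```text
time: 11.0
tcp_pos: [0.3788, -0.3547, 0.1659]
ee_rot: [-0.0, 0.736, 0.677, -0.0]
force: [0.7, 0.3, 0.2]
finger_gap: 0.651
grasp_force: 0.0
w 8780 [0.08337222 0.9965185 ] [ 380.47875986 -394.69467251] [ 396.10434198 -207.92764784] [53.64230632 55.9075651 ]
t 938 [0.0814129  0.99668044] [ 379.4578083  -389.64208904] [404.17783594 -87.01232408] [53.78046622 58.46511784]
[ 0.37878796 -0.35465216  0.16590178] [0.5, 2.8, 118.3, -0.0, -0.0, -0.1]
```

```bash
python3 -m pendant '[[0,4,40,0,0,0],[0,4,80,0,0,0],[0,4,105,0,0,0],[0,4,117,0,0,0],[0,4,117,0,0,0]]' && python3 -m pendant '[[0,0,0,0,0,0],[0,0,0,0,0,0],[0,0,0,0,0,0],[0,0,0,0,0,0],[0,0,0,0,0,0],[0,0,0,0,0,0],[0,0,0,0,0,0]]' 8 45; python3 -c "
from h import *
print(tool()[0], go([.3838,-.3548,.15],85.2))"
```

```text
time: 11.6
tcp_pos: [0.3834, -0.3534, 0.0485]
ee_rot: [-0.001, 0.736, 0.677, -0.0]
force: [-0.6, -0.3, 0.8]
finger_gap: 0.656
grasp_force: 0.0
time: 12.3
tcp_pos: [0.384, -0.3548, 0.0499]
ee_rot: [0.0, 0.736, 0.677, 0.0]
force: [0.8, -0.5, 3.1]
finger_gap: 0.203
grasp_force: 45.0
[ 0.38401232 -0.35481358  0.04985965] [-0.1, -0.1, -100.1, 0.0, 0.0, 0.0]
```

```bash
python3 -m pendant '[[0,0,-10,0,0,0],[0,0,-30,0,0,0],[0,0,-60,0,0,0],[0,0,-90,0,0,0],[0,0,-100,0,0,0],[0,0,-100,0,0,0]]'; python3 - <<'E'
from m import *
from scipy.optimize import least_squares
from h import *
for n in("top0","side0","top3"):
    im,d,c=load(n);P=cloud(c,d);e=np.array([-.0725,.9974]);l=np.array([.9974,.0725]);o=np.array([.534,.0108])
    s=(P[...,:2]-o)@e;t=(P[...,:2]-o)@l;z=P[...,2]
    for nm,lo,hi,r in(("socket",-.105,-.066,.023),("thin",-.055,0.0,.019),("far",.05,.105,.019)):
        m=(d>0)&(s>lo)&(s<hi)&(abs(t)<.03)&(z>.078)&(z<.104)
        f=least_squares(lambda x:np.hypot(t[m]-x[0],z[m]-x[1])-r,[0,.075],loss="soft_l1",f_scale=.001)
        m2=(d>0)&(abs(t)<.03)&(z>.078)&(z<.104)&(abs(s)<.14)
        print(n,nm,m.sum(),(f.x*1000).round(1),"rms",round(1000*np.sqrt(np.mean(f.fun**2)),1),"ends",np.percentile(s[m2],[.3,99.7]).round(4))
print(tool()[0])
E
```

```text
time: 12.9
tcp_pos: [0.3842, -0.3551, 0.151]
ee_rot: [0.001, 0.736, 0.677, 0.0]
force: [0.0, -0.0, -0.8]
finger_gap: 0.207
grasp_force: 45.0
top0 socket 300 [ 2.3 75.1] rms 1.8 ends [-0.1086  0.1096]
top0 thin 361 [ 1.9 75.4] rms 1.8 ends [-0.1086  0.1096]
top0 far 354 [ 1.9 75.2] rms 1.8 ends [-0.1086  0.1096]
side0 socket 128 [ 2.4 72.9] rms 2.1 ends [-0.108   0.1137]
side0 thin 119 [ 2.2 73.5] rms 2.1 ends [-0.108   0.1137]
side0 far 197 [ 1.4 73.4] rms 2.2 ends [-0.108   0.1137]
top3 socket 299 [ 2.1 75.4] rms 1.7 ends [-0.1085  0.1093]
top3 thin 361 [ 2.1 75.1] rms 1.8 ends [-0.1085  0.1093]
top3 far 354 [ 1.7 75.1] rms 1.6 ends [-0.1085  0.1093]
[ 0.38415071 -0.35508082  0.1509758 ]
```

```bash
python3 -c "
from h import *
print(go([.5654,-.3929,.15],94.16))"
```

```text
[-22.6, 183.8, 1.4, 0.1, 0.1, -8.9]
```

```bash
python3 -m pendant '[[-20,20,0,0,0,-2],[-23,60,0,0,0,-4],[-23,100,0,0,0,-6],[-23,140,0,0,0,-9],[-23,170,0,0,0,-9],[-23,184,0,0,0,-9],[-23,184,0,0,0,-9],[-23,184,0,0,0,-9]]' ; python3 - <<'E'
from h import *
print(go([.5654,-.3929,.0799],94.16))
for n in("top","side","wrist"):
    c=bot.get_calibration(n);im,d=bot.snapshot(n)
    P=cloud(c,d);hsv=cv2.cvtColor(im,cv2.COLOR_BGR2HSV)
    m=(hsv[...,1]>100)&(hsv[...,0]<22)&(P[...,2]>.12)&(P[...,2]<.18)&(d>0)&(abs(P[...,0]-.555)<.06)&(P[...,1]<-.05)&(P[...,1]>-.34);q=P[m]*1000
    if len(q)<50:print(n,len(q));continue
    v=cv2.fitLine(q.astype(np.float32),cv2.DIST_HUBER,0,.01,.01).ravel();dr=v[:3]*np.sign(v[1]);s=(q-v[3:])@dr
    print(n,len(q),dr,v[3:]+dr*s.min(),v[3:]+dr*s.max())
E
```

```text
time: 13.7
tcp_pos: [0.5634, -0.3922, 0.1482]
ee_rot: [-0.001, 0.68, 0.733, -0.0]
force: [-0.4, 0.6, 0.7]
finger_gap: 0.204
grasp_force: 45.0
[-1.0, 2.1, 68.3, -0.1, -0.1, 0.1]
top 745 [-0.07643721  0.99704814 -0.00723907] [ 556.83135054 -339.79503221  151.66036316] [ 540.25914429 -123.62690573  150.09087379]
side 306 [-0.06910698  0.99759704 -0.00493609] [ 554.20904642 -339.6323821   149.3593929 ] [ 538.8633555  -118.10894747  148.26329989]
wrist 10480 [-0.07521154  0.99715745 -0.00450164] [ 559.58751785 -340.58896309  152.56292355] [ 554.71390835 -275.97446317  152.27122336]
```

```bash
python3 -m pendant '[[0,3,25,0,0,0],[0,3,50,0,0,0],[0,3,67,0,0,0],[0,3,67,0,0,0],[0,3,67,0,0,0]]'; python3 - <<'E'
from h import *
p,r=tool();print(p,go([.5654,-.3929,.0805],94.16))
c=bot.get_calibration("top");im,d=bot.snapshot("top");P=cloud(c,d);hsv=cv2.cvtColor(im,cv2.COLOR_BGR2HSV)
e=np.array([-.0725,.9974]);l=np.array([.9974,.0725]);o=np.array([.536,.011])
s=(P[...,:2]-o)@e*1000;t=(P[...,:2]-o)@l*1000;z=P[...,2]*1000
from scipy.optimize import least_squares
for nm,lo,hi,rr,zl in(("rod",-200,-150,10,78),("rod tip",-165,-137,10,78),("socket",-105,-66,23,80)):
    m=(d>0)&(s>lo)&(s<hi)&(abs(t)<28)&(z>zl)&(z<104)
    f=least_squares(lambda x:np.hypot(t[m]-x[0],z[m]-x[1])-rr,[0,75],loss="soft_l1");print(nm,m.sum(),f.x.round(1))
m=(hsv[...,1]>100)&(hsv[...,0]<22)&(abs(t)<20)&(z>60)&(s<-90);print("tip s",np.percentile(s[m],99.5))
v0,u0=[int(x) for x in np.argwhere(m).mean(0)]
i1=im[150:310,300:500]
c=bot.get_calibration("side");im,d=bot.snapshot("side")
W=np.zeros((480,1200,3),np.uint8);W[:,:600]=cv2.resize(i1,(600,480));W[:,600:]=cv2.resize(im[150:310,260:460],(600,480));cv2.imwrite("pics/pre.png",cv2.resize(W,(800,320)))
E
```

```text
time: 14.35
tcp_pos: [0.5678, -0.3927, 0.0829]
ee_rot: [-0.0, 0.681, 0.733, -0.0]
force: [-0.2, -0.4, -0.3]
finger_gap: 0.203
grasp_force: 45.0
[ 0.56781498 -0.39267782  0.08288184] [-0.0, -2.4, 2.4, -0.0, -0.0, 0.1]
rod 144 [ 0.3 76.5]
rod tip 92 [ 0.7 76.3]
socket 292 [ 0.3 75.2]
tip s -135.8267332694465
```

View pics/pre.png

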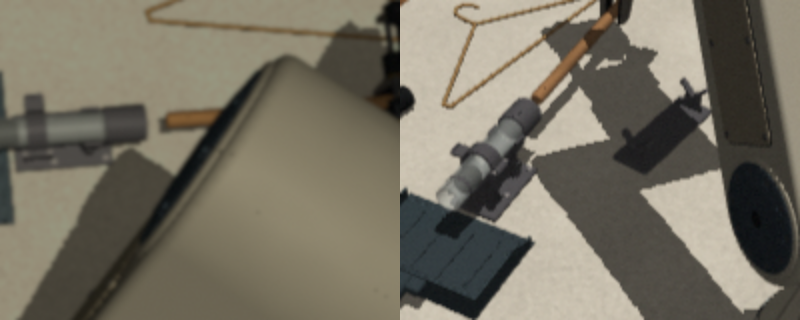

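The rod is in line with the socket: lateral offset is within 0.5 mm, about 1 mm high, and the tip is 26 mm short of the mouth. The picture shows the tip at (165,121) and the mouth at (147,121). I'll push in.

```bash
python3 -m pendant '[[5,0,1,0,0,0],[13,0,1,0,0,0],[21,0,1,0,0,0],[29,0,1,0,0,0],[37,0,1,0,0,0],[47,0,1,0,0,0],[58,0,1,0,0,0],[70,0,1,0,0,0],[82,0,1,0,0,0],[94,0,1,0,0,0],[106,0,1,0,0,0],[118,0,1,0,0,0]]'; python3 -c "
from h import *
s=bot.observe();print(tool()[0],s['force'],go([.544+.0725*.161,-.0987-.9974*.161,.08],94.16), (tool()[0][:2]-[.536,.011])@[-.0725,.9974]*1000+270,(tool()[0][:2]-[.536,.011])@[.9974,.0725]*1000)"
```

```text
time: 15.65
tcp_pos: [0.5593, -0.2737, 0.0816]
ee_rot: [0.0, 0.68, 0.733, 0.0]
force: [0.4, -0.8, -0.9]
finger_gap: 0.204
grasp_force: 45.0
[ 0.55926392 -0.27372873  0.08155693] [ 0.37177396 -0.805605   -0.94912982] [14.7, -2.5, 1.6, 0.0, 0.0, 0.1] -15.675065575546057 2.5606005950298063
```

```bash
python3 -m pendant '[[8,0,0,0,0,0],[16,0,0,0,0,0],[24,0,0,0,0,0],[32,0,0,0,0,0],[40,0,0,0,0,0],[48,0,0,0,0,0],[56,0,0,0,0,0],[64,0,0,0,0,0],[72,0,0,0,0,0],[80,0,0,0,0,0]]' && python3 -m pendant '[[8,0,0,0,0,0],[16,0,0,0,0,0],[24,0,0,0,0,0],[32,0,0,0,0,0],[40,0,0,0,0,0],[46,0,0,0,0,0],[50,0,0,0,0,0],[54,0,0,0,0,0],[54,0,0,0,0,0],[54,0,0,0,0,0]]'; python3 - <<'E'
from h import *
print(tool()[0],(tool()[0][:2]-[.536,.011])@[-.0725,.9974]*1000+270)
c=bot.get_calibration("top");im,d=bot.snapshot("top");i1=im[150:310,180:380]
c=bot.get_calibration("side");im,d=bot.snapshot("side")
W=np.zeros((480,1200,3),np.uint8);W[:,:600]=cv2.resize(i1,(600,480));W[:,600:]=cv2.resize(im[170:330,200:400],(600,480));cv2.imwrite("pics/push.png",cv2.resize(W,(800,320)))
E
```

```text
time: 16.65
tcp_pos: [0.5537, -0.195, 0.0817]
ee_rot: [0.001, 0.68, 0.733, -0.0]
force: [-1.3, -4.1, -0.6]
finger_gap: 0.201
grasp_force: 45.0
time: 17.65
tcp_pos: [0.5494, -0.141, 0.0815]
ee_rot: [-0.0, 0.68, 0.733, 0.0]
force: [1.3, 0.3, -1.0]
finger_gap: 0.208
grasp_force: 45.0
[ 0.5493801  -0.14098583  0.08146504] 117.43927986785161
```

View pics/push.png

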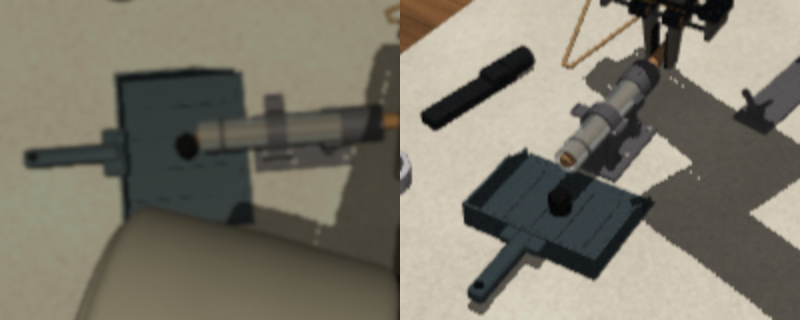

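The foot is out and standing in the tray, at (187,145) in the top view and (558,200) in the side view. The rod tip shows at the tube's end. I'll draw the rod out.

```bash
python3 -m pendant '[[-6,0,0,0,0,0],[-16,0,0,0,0,0],[-28,0,0,0,0,0],[-42,0,0,0,0,0],[-56,0,0,0,0,0],[-70,0,0,0,0,0],[-84,0,0,0,0,0],[-98,0,0,0,0,0],[-112,0,0,0,0,0],[-126,0,0,0,0,0],[-140,0,0,0,0,0],[-150,0,0,0,0,0]]' && python3 -m pendant '[[-14,0,0,0,0,0],[-28,0,0,0,0,0],[-42,0,0,0,0,0],[-56,0,0,0,0,0],[-70,0,0,0,0,0],[-84,0,0,0,0,0],[-98,0,0,0,0,0],[-110,0,0,0,0,0],[-115,0,0,0,0,0],[-115,0,0,0,0,0]]' && python3 -m pendant '[[0,0,-20,0,0,0],[0,0,-50,0,0,0],[0,0,-70,0,0,0],[0,0,-70,0,0,0]]'; python3 -c "
from h import *
print(tool()[0],go([.384,-.3548,.150],85.2))"
```

```text
time: 18.95
tcp_pos: [0.5606, -0.2921, 0.0815]
ee_rot: [0.0, 0.681, 0.733, -0.0]
force: [0.2, 0.4, -1.3]
finger_gap: 0.206
grasp_force: 45.0
time: 19.95
tcp_pos: [0.569, -0.4061, 0.0814]
ee_rot: [0.0, 0.681, 0.733, 0.0]
force: [0.3, 0.0, -0.4]
finger_gap: 0.203
grasp_force: 45.0
time: 20.35
tcp_pos: [0.5706, -0.4059, 0.1547]
ee_rot: [0.002, 0.68, 0.733, 0.0]
force: [0.3, 0.3, 0.4]
finger_gap: 0.204
grasp_force: 45.0
[ 0.57063294 -0.40589311  0.15473979] [64.9, -182.3, 3.8, 0.2, 0.2, 9.1]
```

```bash
python3 -m pendant '[[0,-40,0,0,0,2],[15,-80,0,0,0,4],[35,-120,0,0,0,6],[55,-155,2,0,0,9],[65,-175,4,0,0,9],[65,-182,4,0,0,9],[65,-182,4,0,0,9],[65,-182,4,0,0,9]]'; python3 - <<'E'
from h import *
print(tool()[0],go([.384,-.3548,.05],85.2))
for n in("top","side"):
    c=bot.get_calibration(n);im,d=bot.snapshot(n);P=cloud(c,d);hsv=cv2.cvtColor(im,cv2.COLOR_BGR2HSV)
    m=(hsv[...,1]>100)&(hsv[...,0]<22)&(P[...,2]>.12)&(P[...,2]<.18)&(d>0)&(abs(P[...,0]-.395)<.06)&(P[...,1]<-.05)&(P[...,1]>-.32);q=P[m]*1000
    if len(q)<50:print(n,len(q));continue
    v=cv2.fitLine(q.astype(np.float32),cv2.DIST_HUBER,0,.01,.01).ravel();dr=v[:3]*np.sign(v[1]);s=(q-v[3:])@dr
    print(n,len(q),dr,v[3:]+dr*s.min(),v[3:]+dr*s.max())
E
```

```text
time: 21.15
tcp_pos: [0.3838, -0.3548, 0.1475]
ee_rot: [0.001, 0.736, 0.677, 0.0]
force: [-0.2, -0.9, -0.8]
finger_gap: 0.205
grasp_force: 45.0
[ 0.38383434 -0.35478133  0.14751203] [0.1, 0.1, 97.5, 0.1, 0.0, 0.0]
top 900 [ 0.08656254  0.99623674 -0.00439636] [ 384.505033   -320.58675989  150.81000808] [404.86528234 -86.26335347 149.77594683]
side 381 [ 0.08285883  0.9965294  -0.00797529] [ 381.74081555 -319.04946456  148.34416014] [401.6381576  -79.74743508 146.42901021]
```

```bash
python3 -m pendant '[[0,0,30,0,0,0],[0,0,60,0,0,0],[0,0,80,0,0,0],[0,0,90,0,0,0],[0,0,95,0,0,0],[0,0,97,0,0,0],[0,0,97,0,0,0],[0,0,97,0,0,0]]' && python3 -m pendant '[[0,0,0,0,0,0],[0,0,0,0,0,0],[0,0,0,0,0,0],[0,0,0,0,0,0],[0,0,0,0,0,0]]' 50 45 && python3 -m pendant '[[0,0,-30,0,0,0],[0,0,-70,0,0,0],[0,0,-120,0,0,0],[0,0,-160,0,0,0],[-150,0,-160,0,0,0],[-150,0,-160,0,0,0],[-150,0,-160,0,0,0],[-150,0,-160,0,0,0],[-150,0,-160,0,0,0]]'; python3 - <<'E'
from h import *
print(tool()[0])
ims=[]
for n in("top","side"):
    c=bot.get_calibration(n);im,d=bot.snapshot(n);ims.append(im);P=cloud(c,d);hsv=cv2.cvtColor(im,cv2.COLOR_BGR2HSV)
    m=(hsv[...,1]>100)&(hsv[...,0]<22)&(P[...,2]>.04)&(P[...,2]<.065)&(d>0)&(abs(P[...,0]-.395)<.06)&(P[...,1]<-.05);q=P[m]*1000
    v=cv2.fitLine(q.astype(np.float32),cv2.DIST_HUBER,0,.01,.01).ravel();dr=v[:3]*np.sign(v[1]);s=(q-v[3:])@dr
    print(n,len(q),dr,v[3:]+dr*s.min(),v[3:]+dr*s.max())
W=np.hstack([ims[0][90:330,150:550],ims[1][120:360,170:570]]);cv2.imwrite("pics/end.png",W)
E
```

```text
time: 22.05
tcp_pos: [0.3832, -0.3545, 0.0513]
ee_rot: [0.001, 0.736, 0.677, 0.0]
force: [0.7, -0.1, -0.3]
finger_gap: 0.202
grasp_force: 45.0
time: 22.55
tcp_pos: [0.3827, -0.3541, 0.0506]
ee_rot: [0.0, 0.736, 0.677, 0.0]
force: [-0.5, -0.3, 0.1]
finger_gap: 0.545
grasp_force: 0.0
time: 23.45
tcp_pos: [0.3696, -0.5039, 0.2099]
ee_rot: [-0.001, 0.736, 0.676, 0.0]
force: [-0.1, 0.3, -0.1]
finger_gap: 0.546
grasp_force: 0.0
[ 0.36964583 -0.50393344  0.20985236]
top 977 [ 0.08348139  0.9965087  -0.00108594] [ 379.20415766 -391.99471183   54.14682609] [404.83357844 -86.05895347  53.81343541]
side 461 [ 8.1746973e-02  9.9665266e-01 -9.9624938e-04] [ 376.19334966 -391.9865322    50.8620464 ] [401.57235126 -82.56774191  50.55275281]
```

View pics/end.png

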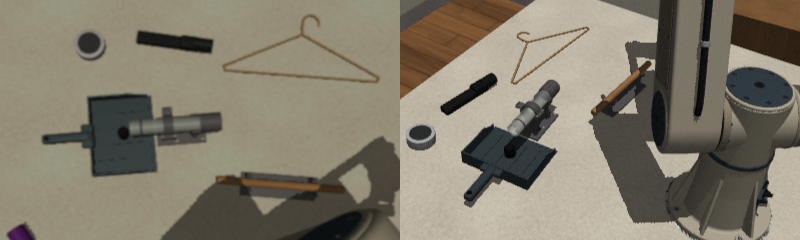

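The rod is back in its cradle at (280,185) and level at its original height. The foot is in the pan at (123,132), the clip is shut at (167,122), and the bystanders haven't moved. I'm handing in.

```bash
python3 -c "
from h import *
print(bot.close_job())"
```

```text
the job is handed in; nothing more can be done
None
```

Handed in at about 23.5 s: the foot is in the dustpan, the tube is clipped in its rack, the rod is back in its cradle, and the last pictures show the hanger, tin and nozzle where they were (the verdict wasn't shown).

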